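# Hold a temperature probe centred in a sample tube

### The arm

A 6-joint arm with a two-finger parallel gripper is mounted at the origin on a cart in front of the work surface, level with it; the furniture and walls round the work are solid. World frame = base frame: x ahead of the robot, y to its left, z up, the work surface at z = 0. Lengths are in mm, angles in degrees, forces in N, time in s.
With the tool pointing down it reaches from about 350 to 850 mm from the base axis. Payload 8.1 kg.
Tool frame: the origin (TCP) lies midway between the tips of the shut fingers; the grasp point (between the pads) lies 19 mm behind it; z points along the fingers, y is the line along which they close (so a half turn about z gives the same grasp; the last joint's range is limited). The gripper opens to 85 mm and grips with 20 to 120 N. Pads are 22 mm wide; open, the fingers measure 114 mm over their backs; the gripper's body (76 mm by 85 mm) begins 54 mm behind the grasp point. The pads swing forward as they close: fully open they stand 13 mm farther back than shut.
Start: joints at [65.867, 7.471, 85.268, -0, 87.261, -4.893], TCP at [197.693, 566.5, 231.292] pointing down, gripper open.
Joint ranges: [-169.43, 169.43], [-51.17, 129.36], [1.28, 143.12], [-76.62, 256.62], [0, 156.53], [-152.29, 152.29]. Speed limits (degrees/s): [136.94, 136.94, 159.86, 180, 180, 180].

### API

Orientations are given as [roll, pitch, yaw] about the fixed x, y, z axes, in that order (R = Rz(yaw) Ry(pitch) Rx(roll)).
In Python, from bench import r gives the robot as it stands. The module is installed in compiled form; this text tells all that it offers.
- The arm moves only by the tool jog_arm, never from a script. Its argument "rows" is a list of rows, each a list of 2 entries, a list of its own where there are three numbers: the shift along the tool's x, y, z in mm, then the turn, a rotation vector about the tool's x, y, z in rad. A call has 1 to 10 rows; each row is the pose to reach, as a shift and turn from the pose commanded when the call began, along the tool's axes at that moment; what a row does not reach only later rows make up. A row lasts 1/10 s, in which the tool goes at most 50 mm and 8.59 degrees, less where a joint would pass 70% of its speed; a pose out of reach is approached as far as the arm can. A call with a gripper value outside its range is refused whole. "grip" is the finger opening in mm, from 0 to 85.4, set as the call begins (left out, the last holds). The fingers move at their own pace and stop on an object; "force" is the grip in N (left out, the last holds). Time passes only in rows, so rows that repeat a pose let the fingers close. It gives the time, the measured TCP pose, the force, the opening and the grip force at its end, in the units of the state.
- r.sense(): the state, without advancing time (a new reading comes with each control period).
- r.snapshot(name): name is "scene" or "top" or "wrist"; returns (picture, depth): 384x512x3 uint8, blue, green, red; 384x512 float32, mm along the optical axis (not along the pixel's ray), 0 where there is no reading.
- r.camera_params(name): a dict with "fx", "fy", "cx", "cy" (pixels), "pose" (4x4, takes a point from camera to world coordinates); the wrist camera has in their place "tool_from_camera" (4x4, takes a point from camera to tool coordinates, whose origin is the TCP and whose axes are the flange's). Camera axes: x right, y down, z forward; pixel columns grow to the right and rows downward; lengths in mm; the calibration is good to about 2 mm. A picture is of the moment at which its call begins: read the wrist's pose just before it. camera_params takes no time and is no camera call.
- r.hand_in(): hands the job in; it is judged then, once.
The state is a dict: "time": time; "joint_pos": joint angles; "qd": joint speeds; "joint_efforts": joint torques, N m; "tool_pos": TCP position; "tcp_rot": TCP orientation; "ft_force": force on the tool from outside, world axes, zero at the start; "wrist_torque": the same for the moment, N m; "finger_gap": finger opening in mm; "grip_force": force on a finger pad.
Only numpy, scipy, OpenCV 4.12 (cv2) and the standard library are available. Lean on these libraries where they do the work, as an engineer would, in place of code of your own. Each camera call takes 0.05 s, during which the arm holds its last target. There are 200 camera calls.

### The job

Stand the white sample tube upright in the socket of the aluminium block, lowering it all the way to the bottom before you let go. Then take the orange-handled probe out of its rest and lower its stem into the tube's mouth without touching the tube, until the red mark on the stem is level with the mouth; finish while still holding it there, still, upright and centred in the bore. Leave the bottle, beaker, timer and crucible where they are.

Things in the scene. Friction and masses are not known exactly. Their poses are not given: they have to be found in the camera images.
- sample_tube: Loose white open tube with a blue band near its mouth, 32 mm outside diameter, 90 mm tall, standing on the worktop; round bore 20 mm wide, 80 mm deep (floor 10 mm thick, wall 6 mm), foot bevelled by 2.5 mm. 60 to 130 g, can be gripped anywhere on the outside. Origin: centre of the underside; z up along the tube.
- tube_mouth (a point): Centre of the tube's open mouth, on its axis, 90 mm above its underside.
- tube_block: Fixed aluminium block, 80 x 80 mm and 40 mm tall, on a black 94 x 94 mm foot plate 6 mm thick, with a short 16 mm dark knob on one side (local -x) that sticks out 10 mm. A round socket 38 mm wide and 30 mm deep opens in the middle of its top, its edge bevelled by 3 mm. Origin: centre of the underside, on the worktop.
- socket_floor (a point): Centre of the socket's floor, 10 mm above the worktop and 30 mm below the block's top; the seated tube's underside rests here (tube mouth then 100 mm above the worktop).
- probe: Loose cordless probe, upright, 50 to 95 g: steel stem 8 mm in diameter, 90 mm long, below a round orange handle 22 mm in diameter (90 to 145 mm above the tip). Red band, 4 mm tall, centred 55 mm above the tip. Origin: the stem's tip, on its axis; z points up to the handle. It starts hanging in the probe rest, handle on the rim, tip 10 mm above the worktop.
- probe_mark (a point): Middle of the red mark, on the stem's axis, 55 mm above the tip.
- probe_tip (a point): Tip of the stem, on its axis.
- probe_rest: Fixed probe rest: an aluminium sleeve 28 mm in diameter (32 mm at its foot), bore 14 mm, its rim 100 mm above the worktop, on a black round foot 76 mm in diameter, 8 mm thick. The probe lifts straight up out of it by 90 mm and is then free. Origin: centre of the underside.
- bottle: Bystander: white plastic bottle with white cap, 42 mm in diameter, 78 mm tall. Origin: centre of the underside.
- beaker: Bystander: small clear beaker, 54 x 58 mm, 70 mm tall. Origin: centre of the underside.
- bench_timer: Bystander: white timer with coloured keys, 42 x 70 mm, 59 mm tall. Origin: centre of the underside.
- small_crucible: Bystander: small grey metal crucible, 27 mm in diameter, 14 mm tall. Origin: centre of the underside.
Things that resemble listed ones, but are neither listed nor needed, are in the scene too. What is shaped like the sample_tube but green or turquoise is not meant. Leave any yellow look-alike of the tube_block alone.

How it is judged:
By the outcome, as a careful person would: the job done as asked, in the order asked, and still so for the second after the job is handed in, while the arm keeps its last pose, push and grip.
It also fails if it takes over 67 s, if anything falls off the work surface, if the arm or the gripper's body presses on something with over 40 N, if the wrist force passes 120 N, or if a joint passes its speed limit or range.

## Working session

There is one attempt and no reset: what is moved stays moved. The work goes in short steps, Python scripts to look and compute and a tool call to move; the robot and the scene stay as the last step left them, time stands still between calls to the robot, and variables do not carry over. Pictures are saved under pics/ and viewed, at most 10 in all, crops included, and the job is handed in when it is done.

Besides the shell and the picture viewer there is one more tool, called after "Request:" as name([rows], argument=value, ...), one row to a line, values as JSON. jog_arm: Moves the arm, as the interface text tells. Its arguments: {"type":"object","properties":{"rows":{"type":"array"},"grip":{"type":"number"},"force":{"type":"number"}},"required":["rows"]}

```bash
mkdir -p pics; cat > h.py <<'E'
import numpy as np, cv2
from bench import r
from scipy.spatial.transform import Rotation as R
def grab(n):
    s=r.sense(); im,d=r.snapshot(n); p=r.camera_params(n)
    if n=='wrist':
        T=np.eye(4); T[:3,:3]=R.from_euler('xyz',s['tcp_rot'],degrees=True).as_matrix(); T[:3,3]=s['tool_pos']
        T=T@np.array(p['tool_from_camera'])
    else: T=np.array(p['pose'])
    return im,d,p,T
def pts(d,p,T):
    v,u=np.mgrid[:d.shape[0],:d.shape[1]]
    c=np.stack([(u-p['cx'])/p['fx']*d,(v-p['cy'])/p['fy']*d,d],-1)
    w=c@T[:3,:3].T+T[:3,3]; w[d<=0]=np.nan; return w
E
python3 - <<'E'
from h import *
for n in ('scene','top'):
    im,d,p,T=grab(n); cv2.imwrite(f'pics/{n}0.png',im); np.savez(f'{n}0.npz',im=im,w=pts(d,p,T)); print(n,T.round(2).tolist(),p['fx'])
print(r.sense())
E
```

```text
scene [[-0.64, -0.33, 0.69, -177.76], [-0.77, 0.27, -0.59, 529.79], [0.01, -0.91, -0.43, 526.38], [0.0, 0.0, 0.0, 1.0]] 381.9622217683681
top [[-0.03, -0.99, 0.16, 333.7], [-1.0, 0.02, -0.02, -63.6], [0.02, -0.16, -0.99, 1402.44], [0.0, 0.0, 0.0, 1.0]] 375.5494754841957
{'time': 0.1, 'joint_pos': array([ 6.58677296e+01,  7.51183926e+00,  8.53241871e+01,  1.48591188e-03,
        8.72634177e+01, -4.89455398e+00]), 'qd': array([-0.07674923, -0.12172264, -0.11310767, -0.03415346, -0.02460228,
        0.01776952]), 'joint_efforts': array([ 1.67735820e-03, -5.70950496e+01, -5.01941800e+01, -3.56075839e-05,
        8.03356350e-03,  1.21425660e-04]), 'tool_pos': array([197.46645302, 566.02967672, 230.32732385]), 'tcp_rot': array([-1.79901045e+02, -9.96345969e-03,  1.60762203e+02]), 'ft_force': array([-0.09899636, -0.35758184, -0.15985986]), 'wrist_torque': array([ 0.02708144, -0.00519138,  0.03191115]), 'grip_force': 0.0, 'finger_gap': 85.389563975616}
```

View pics/scene0.png

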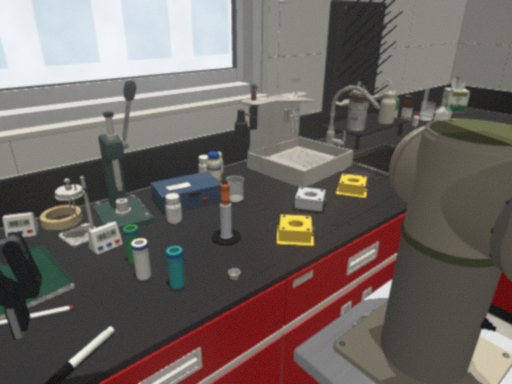

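View pics/top0.png

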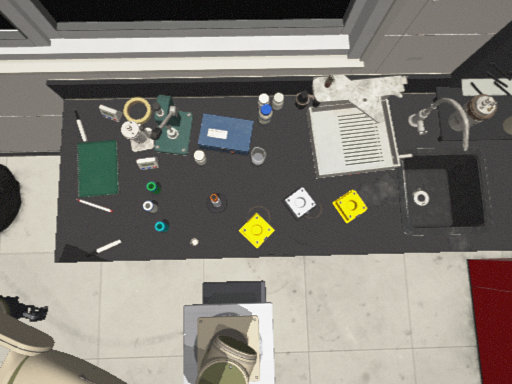

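The scene and top pictures show these candidates for each item:

- **Tube:** the white one with the blue band is at scene (141,258), top (149,206). Look-alikes are turquoise at scene (176,268), green at (130,243) and the white bottle at (174,208).
- **Block:** the aluminium one is at scene (310,198), top (300,202). The yellow look-alikes at scene (295,230) and (352,185) are not meant.
- **Probe:** it stands in its rest at scene (226,210), top (215,200).

Next I'll check a close crop and measure.

```bash
python3 - <<'E'
from h import *
a=np.load('scene0.npz');b=np.load('top0.npz')
c1=cv2.resize(a['im'][225:300,105:205],(800,600)[:2] and (400,300),interpolation=3)
c2=cv2.resize(a['im'][170:245,205:335][:, :100],(400,300),interpolation=3)
c3=cv2.resize(b['im'][180:240,130:210],(400,300),interpolation=3)
c4=cv2.resize(b['im'][175:235,265:345],(400,300),interpolation=3)
cv2.imwrite('pics/crop1.png',np.vstack([np.hstack([c1,c2]),np.hstack([c3,c4])]))
w=b['w']
def cl(u,v,h,z0,z1,W=w):
    q=W[v-h:v+h+1,u-h:u+h+1].reshape(-1,3); q=q[(q[:,2]>z0)&(q[:,2]<z1)]
    return len(q),q.mean(0).round(1),((q.min(0)+q.max(0))/2).round(1),np.ptp(q,axis=0).round(1)
print('table',np.nanmedian(w[225:235,180:190,2]))
for nm,u,v,h,z0,z1 in [('tube',149,206,10,70,110),('turq',160,226,9,60,110),('green',152,186,9,60,110),('block',300,202,22,30,60),('probe',215,199,10,120,180),('bottle',200,156,9,60,100),('timer',147,162,14,40,80),('cruc',194,241,7,5,25),('beaker',258,156,12,40,90),('yel',257,230,22,30,60)]:
    print(nm,*cl(u,v,h,z0,z1))
q=w[180:225,278:325].reshape(-1,3);q=q[(q[:,2]>33)&(q[:,2]<60)]
print('blockrect',cv2.minAreaRect(q[:,:2].astype(np.float32)))
w=a['w']
for nm,u,v,h,z0,z1 in [('tube',141,258,25,60,110),('probe',226,195,14,105,180),('block',310,198,22,30,60)]:
    print('S',nm,*cl(u,v,h,z0,z1,w))
E
```

```text
table 0.09539602422796634
tube 65 [502.  269.5  87.1] [502.  269.8  83.4] [32.3 31.4 26.2]
turq 68 [428.8 227.   83.7] [428.3 227.9  79.2] [30.6 31.4 35.4]
green 75 [570.3 259.2  83.1] [570.5 259.8  76.5] [30.8 32.  32. ]
block 404 [ 506.9 -273.5   39.7] [ 508.7 -274.4   39.6] [106.3 110.   16.7]
probe 41 [515.6  34.1 152.6] [516.5  34.8 142.6] [20.4 20.5 34. ]
bottle 88 [681.9  91.4  77. ] [684.   91.6  73.5] [36.3 32.9 20.5]
timer 121 [671.7 287.7  53.4] [672.9 289.1  51.7] [26.3 68.6 23.3]
cruc 26 [375.6 120.1  10. ] [376.8 123.6  11.1] [51.3 40.3 11.5]
beaker 106 [ 693.  -114.5   60. ] [ 692.5 -115.4   58.2] [71.4 68.8 35.7]
yel 413 [ 410.9 -111.    39.7] [ 412.7 -109.9   39.2] [107.8 108.6  18.1]
blockrect ((504.3093566894531, -275.60888671875), (87.3038330078125, 81.40017700195312), 35.109317779541016)
S tube 399 [513.4 271.3  76.5] [503.3 264.7  74.8] [145.1  47.2  29.5]
S probe 178 [510.8  39.9 132.7] [514.   36.4 130.6] [20.9 22.2 50.8]
S block 524 [ 499.  -248.3   36.9] [ 525.6 -248.1   37.6] [259.1 287.   15.1]
```

View pics/crop1.png

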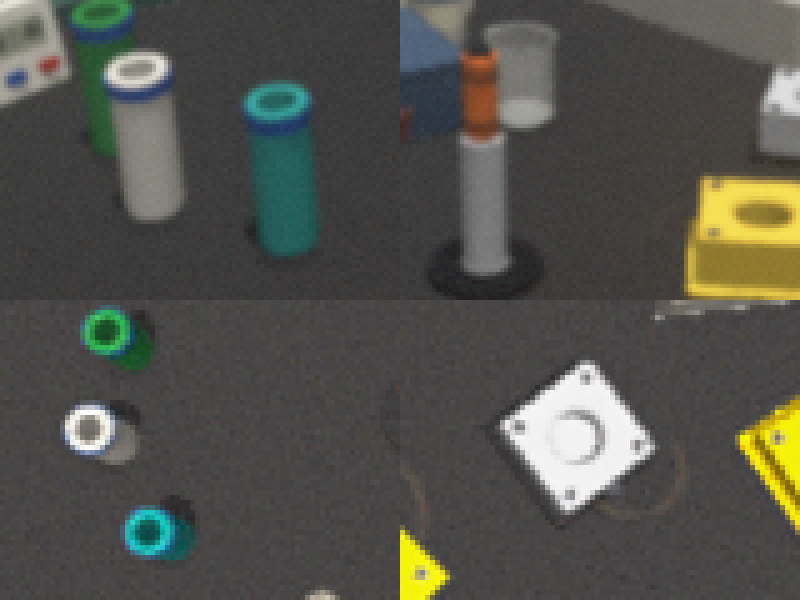

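The crop confirms the choice: the white blue-banded tube sits at about (502,270), with green and turquoise neighbours on its ±x sides. The aluminium block is at about (505,-275). I'll close the fingers along world y (yaw 180), hovering over the tube first.

Request:
jog_arm([
  [[-42,-20,0],[0,0,-0.04]],
  [[-85,-40,0],[0,0,-0.08]],
  [[-128,-60,0],[0,0,-0.12]],
  [[-171,-80,0],[0,0,-0.16]],
  [[-214,-100,0],[0,0,-0.2]],
  [[-257,-120,0],[0,0,-0.24]],
  [[-300,-140,0],[0,0,-0.28]],
  [[-343,-160,0],[0,0,-0.31]],
  [[-370,-173,0],[0,0,-0.3358]],
  [[-385.2,-180.1,0],[0,0,-0.3358]],
])

```text
time: 1.1
tool_pos: [503.4, 267.3, 230.7]
tcp_rot: [-180.0, -0.0, 179.9]
ft_force: [-0.5, 0.8, 0.6]
finger_gap: 85.1
grip_force: 0.0
```

```bash
cat >> h.py <<'E'
def rim(w,x,y,z0,z1,rad=45):
    q=w.reshape(-1,3); q=q[(q[:,2]>z0)&(q[:,2]<z1)&(np.hypot(q[:,0]-x,q[:,1]-y)<rad)]
    return q
def circ(q):
    (x,y),R_=cv2.minEnclosingCircle(q[:,:2].astype(np.float32)); return round(x,1),round(y,1),round(R_,1)
E
python3 - <<'E'
from h import *
im,d,p,T=grab('wrist'); w=pts(d,p,T)
cv2.imwrite('pics/w1.png',im)
print(np.array(p['tool_from_camera']).round(3).tolist(),p['fx'])
s=r.sense();print(s['time'],s['tool_pos'],s['tcp_rot'],s['joint_pos'])
q=rim(w,502,269.5,84,96,25);print(len(q),q.mean(0) if len(q) else '',circ(q) if len(q)>2 else '')
print(np.nanmin(w.reshape(-1,3),0),np.nanmax(w.reshape(-1,3),0))
E
```

```text
[[0.0, -0.957, -0.29, 74.056], [1.0, 0.0, -0.0, -1.039], [0.0, -0.29, 0.957, -142.084], [0.0, 0.0, 0.0, 1.0]] 274.2429264715675
1.15 [504.20587403 266.4865726  230.75502849] [-1.79923384e+02 -3.47521023e-05  1.79797650e+02] [ 2.27521520e+01  2.93822831e+00  9.01328774e+01 -7.06350321e-02
  8.69588088e+01 -6.70417321e+01]
518 [502.03828    269.45786315  88.52729435] (503.0, 269.5, 17.1)
[  22.3738868  -733.96416272 -877.63537512] [ 963.10010791 1517.64181611  331.215942  ]
```

View pics/w1.png

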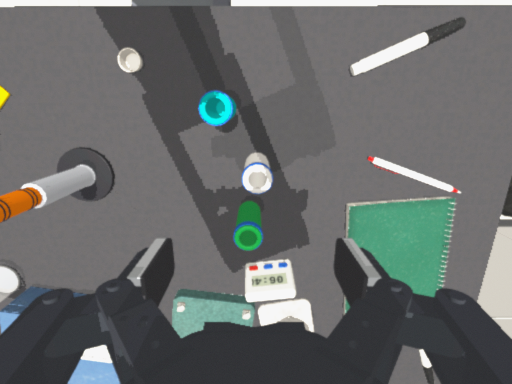

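The wrist view shows the tube at (257,178), with green below at (248,230) and turquoise above at (217,107). I'll let the arm settle and re-measure.

Request:
jog_arm([
  [[0,0,0],[0,0,0]],
  [[0,0,0],[0,0,0]],
  [[0,0,0],[0,0,0]],
  [[0,0,0],[0,0,0]],
  [[0,0,0],[0,0,0]],
])

```text
time: 1.65
tool_pos: [501.5, 270.3, 231.4]
tcp_rot: [180.0, 0.0, -179.9]
ft_force: [-1.1, 0.1, 0.4]
finger_gap: 85.1
grip_force: 0.0
```

```bash
python3 - <<'E'
from h import *
from scipy.optimize import least_squares
im,d,p,T=grab('wrist'); w=pts(d,p,T)
s=r.sense();print(s['time'],s['tool_pos'],s['tcp_rot'])
q=rim(w,502,269.5,87,94,25);print(len(q),q.mean(0),circ(q),(q.min(0)+q.max(0))/2,np.ptp(q,axis=0),np.median(q[:,2]))
# outer wall fit
q=rim(w,502,269.5,15,80,25); f=least_squares(lambda c:np.hypot(q[:,0]-c[0],q[:,1]-c[1])-16,[502,269.5],loss='soft_l1');print('wall',len(q),f.x,np.abs(f.fun).mean())
q=rim(w,515.6,34.5,110,150,25);print('probe',len(q));f=least_squares(lambda c:np.hypot(q[:,0]-c[0],q[:,1]-c[1])-11,[515,34],loss='soft_l1');print(f.x)
E
```

```text
1.7 [501.64531326 270.10746622 231.38118177] [ 1.79994609e+02  5.96931677e-03 -1.79944376e+02]
418 [502.08969438 269.33206056  89.14940165] (502.6, 269.4, 16.8) [502.76578863 269.38728994  89.13225412] [33.28619832 32.42142288  4.25761961] 89.24085233798874
wall 404 [498.55902764 273.33967149] 2.7335713232051284
probe 715
[517.98548188  32.94206666]
```

Request:
jog_arm([
  [[-0.4,0,30],[0,0,0]],
  [[-0.4,0,65],[0,0,0]],
  [[-0.4,0,100],[0,0,0]],
  [[-0.4,0,130],[0,0,0]],
  [[-0.4,0,155],[0,0,0]],
  [[-0.4,0,172],[0,0,0]],
  [[-0.4,0,182],[0,0,0]],
  [[-0.4,0,186],[0,0,0]],
  [[-0.4,0,186],[0,0,0]],
  [[-0.4,0,186],[0,0,0]],
])

```text
time: 2.7
tool_pos: [503.3, 269.9, 46.5]
tcp_rot: [180.0, 0.1, -180.0]
ft_force: [-0.5, -0.2, 0.3]
finger_gap: 85.6
grip_force: 0.0
```

Request:
jog_arm([
  [[0,0,0],[0,0,0]],
  [[0,0,0],[0,0,0]],
  [[0,0,0],[0,0,0]],
  [[0,0,0],[0,0,0]],
  [[0,0,0],[0,0,0]],
  [[0,0,0],[0,0,0]],
  [[0,0,0],[0,0,0]],
  [[0,0,0],[0,0,0]],
  [[0,0,0],[0,0,0]],
  [[0,0,0],[0,0,0]],
], grip=20, force=35)

```text
time: 3.7
tool_pos: [502.8, 269.7, 45.7]
tcp_rot: [180.0, 0.0, -180.0]
ft_force: [-0.1, 0.2, 4.8]
finger_gap: 31.4
grip_force: 34.8
```

Request:
jog_arm([
  [[0,0,-10],[0,0,0]],
  [[0,0,-30],[0,0,0]],
  [[0,0,-60],[0,0,0]],
  [[0,0,-95],[0,0,0]],
  [[0,0,-130],[0,0,0]],
  [[0,0,-160],[0,0,0]],
  [[0,0,-178],[0,0,0]],
  [[0,0,-188],[0,0,0]],
  [[0,0,-190],[0,0,0]],
  [[0,0,-190],[0,0,0]],
])

```text
time: 4.7
tool_pos: [502.0, 269.3, 234.4]
tcp_rot: [-180.0, -0.1, -180.0]
ft_force: [-0.2, -0.0, -0.9]
finger_gap: 31.4
grip_force: 34.7
```

Request:
jog_arm([
  [[0,-15,0],[0,0,0]],
  [[0,-45,0],[0,0,0]],
  [[0,-80,0],[0,0,0]],
  [[0,-120,0],[0,0,0]],
  [[0,-160,0],[0,0,0]],
  [[0,-200,0],[0,0,0]],
  [[0,-240,0],[0,0,0]],
  [[0,-280,0],[0,0,0]],
  [[0,-320,0],[0,0,0]],
  [[0,-355,0],[0,0,0]],
])

```text
time: 5.7
tool_pos: [500.9, -87.9, 233.7]
tcp_rot: [180.0, -0.1, 180.0]
ft_force: [0.7, -0.8, -0.6]
finger_gap: 31.7
grip_force: 34.8
```

Request:
jog_arm([
  [[0,-35,0],[0,0,0]],
  [[0,-70,0],[0,0,0]],
  [[0,-105,0],[0,0,0]],
  [[0,-138,0],[0,0,0]],
  [[0,-165,0],[0,0,0]],
  [[0,-182,0],[0,0,0]],
  [[0,-190,0],[0,0,0]],
  [[0,-190,0],[0,0,0]],
  [[0,-190,0],[0,0,0]],
  [[0,-190,0],[0,0,0]],
])

```text
time: 6.7
tool_pos: [502.6, -274.3, 235.3]
tcp_rot: [180.0, -0.0, -179.9]
ft_force: [0.6, 0.3, -1.1]
finger_gap: 31.7
grip_force: 34.8
```

```bash
python3 - <<'E'
from h import *
im,d,p,T=grab('wrist'); w=pts(d,p,T)
s=r.sense();print(s['time'],s['tool_pos'],s['tcp_rot'],s['ft_force'],s['finger_gap'])
cv2.imwrite('pics/w2.png',im); np.savez('w2.npz',im=im,w=w,T=T,d=d)
q=rim(w,505,-275,35,45,70);print(len(q),q.mean(0),cv2.minAreaRect(q[:,:2].astype(np.float32)))
q=rim(w,505,-275,5,15,17);print(len(q),q.mean(0) if len(q) else 0)
t,dt,pt,Tt=grab('top');wt=pts(dt,pt,Tt);np.savez('t2.npz',im=t,w=wt)
E
```

```text
6.75 [ 502.69944073 -274.40975074  235.42258338] [ 1.79991897e+02  1.01240867e-02 -1.79923859e+02] [-0.12109594 -0.01703039 -1.66001121] 31.831917135153446
2909 [ 502.1608518  -275.39700448   39.40753525] ((508.9205322265625, -275.6959228515625), (80.50435638427734, 80.34427642822266), 34.68946075439453)
374 [ 507.86751425 -275.26891493    9.53274415]
```

View pics/w2.png

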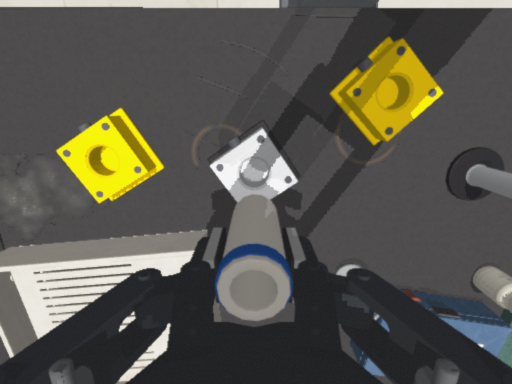

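The wrist view shows the tube in hand and the block below it, with its socket at (255,172). The yellow blocks are at (105,155) and (390,90). Next I'll refine the socket centre.

```bash
python3 - <<'E'
from h import *
a=np.load('w2.npz'); w=a['w']; b=np.load('top0.npz')['w']
for nm,W in (('wrist',w),('top',b)):
    for z0 in (36,38):
        q=rim(W,507,-275.5,z0,43,60); print(nm,z0,len(q),cv2.minAreaRect(q[:,:2].astype(np.float32)))
    # hole: floor/wall points below 34 within 22mm
    q=rim(W,507,-275.5,12,36,24); print(' wall',len(q),q.mean(0).round(1))
    from scipy.optimize import least_squares
    f=least_squares(lambda c:np.hypot(q[:,0]-c[0],q[:,1]-c[1])-19,[507,-275.5],loss='soft_l1');print(' fit',f.x,np.abs(f.fun).mean())
    q=rim(W,507,-275.5,37.5,43,40); g=q[:,:2]
    # innermost top ring: largest empty circle
    best=max(((np.sort(np.hypot(g[:,0]-x,g[:,1]-y))[3],x,y) for x in np.arange(500,516,.5) for y in np.arange(-283,-268,.5)))
    print(' hole',best)
# held tube: mouth rim and wall
s=r.sense(); x0,y0,_=s['tool_pos']
q=rim(w,x0,y0,268,290,22); print('mouth',len(q),q.mean(0).round(1),circ(q),q[:,2].max(),np.percentile(q[:,2],[10,50,90]))
for z in (200,220,240,260):
    q=rim(w,x0,y0,z-8,z+8,22); print(z,len(q),q.mean(0).round(1) if len(q) else '')
E
```

```text
wrist 36 2882 ((508.92950439453125, -275.6897888183594), (80.48263549804688, 80.34427642822266), 34.68946075439453)
wrist 38 2725 ((508.9421081542969, -275.6810302734375), (80.45186614990234, 80.34427642822266), 34.68946075439453)
 wall 163 [ 521.7 -275.8   25.6]
 fit [ 508.65829758 -275.68952823] 0.21775228066210883
 hole (np.float64(19.10798380777659), np.float64(509.0), np.float64(-275.5))
top 36 297 ((507.527587890625, -273.43621826171875), (79.01730346679688, 81.47954559326172), 34.9452018737793)
top 38 222 ((506.8785705566406, -273.644775390625), (79.07909393310547, 80.53203582763672), 33.61247634887695)
 wall 26 [ 510.7 -278.3   20.3]
 fit [ 506.30905927 -274.2024683 ] 3.5160831085238047
 hole (np.float64(19.393811398031456), np.float64(508.0), np.float64(-272.0))
mouth 4673 [ 499.7 -275.1  276.5] (502.3, -274.7, 21.9) 289.96530277081206 [270.99926481 277.67260539 279.45700085]
200 279 [ 489.9 -274.8  201. ]
220 426 [ 490.  -274.7  220.4]
240 759 [ 490.9 -274.6  241. ]
260 1754 [ 498.8 -274.7  260.2]
```

```bash
python3 - <<'E'
from h import *
from scipy.optimize import least_squares
w=np.load('w2.npz')['w']
q=rim(w,502.6,-274.6,275,283,22);print('mouth',len(q),(q.min(0)+q.max(0))/2,np.ptp(q,axis=0))
for a,b in((200,225),(225,250),(250,272)):
    q=rim(w,502.6,-274.6,a,b,20)
    f=least_squares(lambda c:np.hypot(q[:,0]-c[0],q[:,1]-c[1])-16,[502,-274.6],loss='soft_l1');print(a,len(q),f.x,np.abs(f.fun).mean())
E
```

```text
mouth 3155 [ 502.15988104 -274.67268489  278.98334046] [33.21456043 37.67454793  7.95672117]
200 570 [ 503.26852308 -275.05902205] 0.17877490980813188
225 1047 [ 503.18063197 -275.24710114] 0.6352194463473944
250 2335 [ 498.13429826 -274.62228595] 2.691457078525082
```

Request:
jog_arm([
  [[-5.8,-0.8,10],[0,0,0]],
  [[-5.8,-0.8,35],[0,0,0]],
  [[-5.8,-0.8,65],[0,0,0]],
  [[-5.8,-0.8,95],[0,0,0]],
  [[-5.8,-0.8,115],[0,0,0]],
  [[-5.8,-0.8,130],[0,0,0]],
  [[-5.8,-0.8,136],[0,0,0]],
  [[-5.8,-0.8,138],[0,0,0]],
  [[-5.8,-0.8,138],[0,0,0]],
  [[-5.8,-0.8,138],[0,0,0]],
])

```text
time: 7.8
tool_pos: [509.1, -276.8, 98.7]
tcp_rot: [-179.9, 0.1, 180.0]
ft_force: [0.0, -0.5, -1.6]
finger_gap: 31.9
grip_force: 34.8
```

```bash
python3 - <<'E'
from h import *
from scipy.optimize import least_squares
im,d,p,T=grab('wrist'); w=pts(d,p,T); s=r.sense(); print(s['tool_pos'],s['ft_force'])
cv2.imwrite('pics/w3.png',im)
q=rim(w,508.8,-275.7,48,80,19)
f=least_squares(lambda c:np.hypot(q[:,0]-c[0],q[:,1]-c[1])-16,[508,-275],loss='soft_l1');print('tube',len(q),f.x,np.abs(f.fun).mean())
q=rim(w,508.8,-275.7,37,43,62);print(cv2.minAreaRect(q[:,:2].astype(np.float32)))
E
```

```text
[ 509.06657676 -276.8035021    98.70090829] [ 0.03832744  0.2003769  -0.23364304]
tube 475 [ 509.74528685 -277.54517764] 0.1769161003786353
((508.9826354980469, -275.5489501953125), (80.71257781982422, 80.48748779296875), 34.82876205444336)
```

View pics/w3.png

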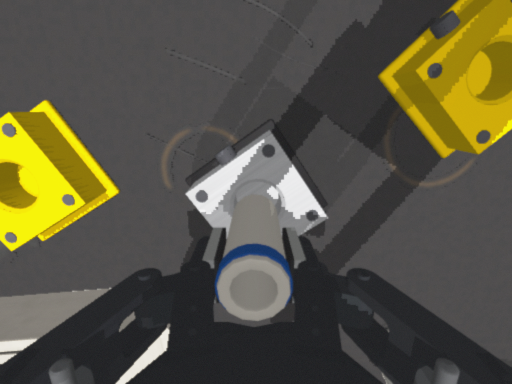

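The tube's foot is just above the socket at (258,195). It measures about 1.5 mm off in y, so I'll correct that and lower gently.

Request:
jog_arm([
  [[0.8,1.5,0],[0,0,0]],
  [[0.8,1.5,4],[0,0,0]],
  [[0.8,1.5,9],[0,0,0]],
  [[0.8,1.5,15],[0,0,0]],
  [[0.8,1.5,21],[0,0,0]],
  [[0.8,1.5,27],[0,0,0]],
  [[0.8,1.5,32],[0,0,0]],
  [[0.8,1.5,36],[0,0,0]],
  [[0.8,1.5,38],[0,0,0]],
  [[0.8,1.5,39],[0,0,0]],
])

```text
time: 8.85
tool_pos: [507.4, -274.7, 58.0]
tcp_rot: [180.0, -0.0, -180.0]
ft_force: [0.2, -0.2, -1.7]
finger_gap: 31.7
grip_force: 34.8
```

Request:
jog_arm([
  [[0,0,1],[0,0,0]],
  [[0,0,2],[0,0,0]],
  [[0,0,2.5],[0,0,0]],
  [[0,0,2.5],[0,0,0]],
  [[0,0,2.5],[0,0,0]],
])

```text
time: 9.35
tool_pos: [507.5, -274.8, 55.9]
tcp_rot: [-180.0, 0.0, 180.0]
ft_force: [0.1, -0.5, -0.1]
finger_gap: 32.0
grip_force: 34.8
```

Request:
jog_arm([
  [[0,0,0.5],[0,0,0]],
  [[0,0,1],[0,0,0]],
  [[0,0,1.5],[0,0,0]],
  [[0,0,1.5],[0,0,0]],
  [[0,0,1.5],[0,0,0]],
])

```text
time: 9.85
tool_pos: [507.9, -274.9, 55.7]
tcp_rot: [-180.0, 0.0, -180.0]
ft_force: [-3.5, 3.2, 8.7]
finger_gap: 31.6
grip_force: 36.0
```

Contact came at the expected floor height, with 8.7 N. I'll release and lift.

Request:
jog_arm([
  [[0,0,0],[0,0,0]],
  [[0,0,0],[0,0,0]],
  [[0,0,0],[0,0,0]],
  [[0,0,0],[0,0,0]],
  [[0,0,0],[0,0,0]],
  [[0,0,0],[0,0,0]],
], grip=80)

```text
time: 10.45
tool_pos: [507.4, -274.8, 54.2]
tcp_rot: [180.0, -0.0, 180.0]
ft_force: [-0.1, -0.2, 0.5]
finger_gap: 80.2
grip_force: 0.0
```

Request:
jog_arm([
  [[0,0,-8],[0,0,0]],
  [[0,0,-30],[0,0,0]],
  [[0,0,-60],[0,0,0]],
  [[0,0,-95],[0,0,0]],
  [[0,0,-130],[0,0,0]],
  [[0,0,-165],[0,0,0]],
  [[0,0,-190],[0,0,0]],
  [[0,0,-200],[0,0,0]],
  [[0,0,-200],[0,0,0]],
  [[0,0,-200],[0,0,0]],
])

```text
time: 11.45
tool_pos: [507.0, -274.5, 252.9]
tcp_rot: [179.9, -0.1, -180.0]
ft_force: [-0.2, 1.3, -0.4]
finger_gap: 80.5
grip_force: 0.0
```

Request:
jog_arm([
  [[0,0,0],[0,0,0]],
  [[0,0,0],[0,0,0]],
  [[0,0,0],[0,0,0]],
  [[0,0,0],[0,0,0]],
  [[0,0,0],[0,0,0]],
  [[0,0,0],[0,0,0]],
])

```text
time: 12.05
tool_pos: [507.5, -274.8, 254.3]
tcp_rot: [-180.0, 0.0, 180.0]
ft_force: [0.4, -0.7, 0.1]
finger_gap: 80.0
grip_force: 0.0
```

```bash
cat >> h.py <<'E'
from scipy.optimize import least_squares
def cyl(w,x,y,a,b,rad,R0):
    q=rim(w,x,y,a,b,rad); f=least_squares(lambda c:np.hypot(q[:,0]-c[0],q[:,1]-c[1])-R0,[x,y],loss='soft_l1'); return len(q),f.x.round(2),np.abs(f.fun).mean().round(2)
E
python3 - <<'E'
from h import *
im,d,p,T=grab('wrist'); w=pts(d,p,T); s=r.sense(); print(s['time'],s['tool_pos'],s['tcp_rot'],s['ft_force'])
cv2.imwrite('pics/w4.png',im); np.savez('w4.npz',im=im,w=w)
q=rim(w,508.5,-275.5,96,104,22);print('mouth',len(q),np.median(q[:,2]),(q.min(0)+q.max(0))/2,np.ptp(q,axis=0),circ(q))
for a in (45,60,75):print(cyl(w,508.5,-275.5,a,a+15,19,16))
q=rim(w,508.8,-275.7,37,43,62);print(cv2.minAreaRect(q[:,:2].astype(np.float32)))
E
```

```text
12.1 [ 507.45553016 -274.78076808  254.32878921] [-1.79995038e+02  2.94886965e-03 -1.79999514e+02] [0.94197282 0.98986072 0.19015158]
mouth 444 99.12178580250998 [ 508.11904872 -275.09894715   98.78804395] [33.64062082 32.66705789  5.56362842] (508.0, -275.7, 17.0)
(84, array([ 504.3 , -279.92]), np.float64(2.87))
(96, array([ 503.66, -279.43]), np.float64(2.71))
(84, array([ 502.03, -273.61]), np.float64(2.24))
((508.93890380859375, -275.7768249511719), (80.27471923828125, 79.85250854492188), 34.73777770996094)
```

View pics/w4.png

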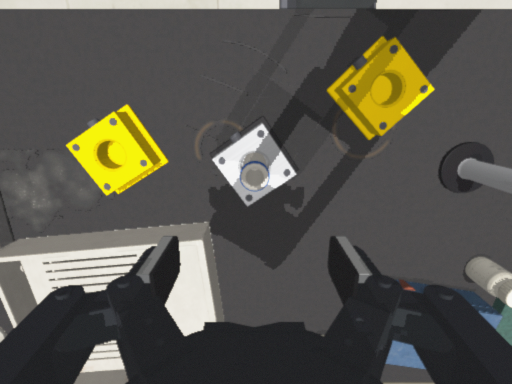

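The tube stands seated in the block at (255,175), with its mouth reading at nominal height. Next is the probe.

Request:
jog_arm([
  [[0,15,0],[0,0,0]],
  [[-2,45,0],[0,0,0]],
  [[-4,85,0],[0,0,0]],
  [[-8,125,0],[0,0,0]],
  [[-8,165,0],[0,0,0]],
  [[-8,205,0],[0,0,0]],
  [[-8,245,0],[0,0,0]],
  [[-8,280,0],[0,0,0]],
  [[-8,301,0],[0,0,0]],
  [[-8,309.5,0],[0,0,0]],
])

```text
time: 13.1
tool_pos: [514.9, 37.5, 254.5]
tcp_rot: [180.0, 0.0, -179.8]
ft_force: [-0.8, 0.4, -0.3]
finger_gap: 80.3
grip_force: 0.0
```

Request:
jog_arm([
  [[0,0,0],[0,0,0]],
  [[0,0,0],[0,0,0]],
  [[0,0,0],[0,0,0]],
  [[0,0,0],[0,0,0]],
  [[0,0,0],[0,0,0]],
  [[0,0,0],[0,0,0]],
])

```text
time: 13.7
tool_pos: [515.5, 34.2, 254.2]
tcp_rot: [180.0, -0.0, 180.0]
ft_force: [0.1, -0.3, 0.2]
finger_gap: 79.9
grip_force: 0.0
```

```bash
python3 - <<'E'
from h import *
im,d,p,T=grab('wrist'); w=pts(d,p,T); s=r.sense(); print(s['time'],s['tool_pos'],s['tcp_rot'],s['ft_force'])
cv2.imwrite('pics/w5.png',im)
for a,b,R0 in ((112,125,11),(125,140,11),(20,60,14),(60,95,14)):print(a,cyl(w,516,34.5,a,b,22,R0))
q=rim(w,516,34.5,149,160,18);print('top',len(q),np.median(q[:,2]),(q.min(0)+q.max(0))/2,np.ptp(q,axis=0))
E
```

```text
13.75 [515.46349971  34.3441705  254.28743569] [ 1.79999816e+02 -2.50739640e-03  1.79962596e+02] [-1.16817474  0.61896664  0.68006298]
112 (63, array([518.13,  33.19]), np.float64(0.15))
125 (67, array([518.16,  33.18]), np.float64(0.17))
20 (102, array([518.19,  33.06]), np.float64(0.14))
60 (121, array([518.17,  33.12]), np.float64(0.15))
top 421 155.35430956361765 [517.85919299  33.30295932 153.39025063] [21.51772011 20.56398249  8.75789501]
```

View pics/w5.png

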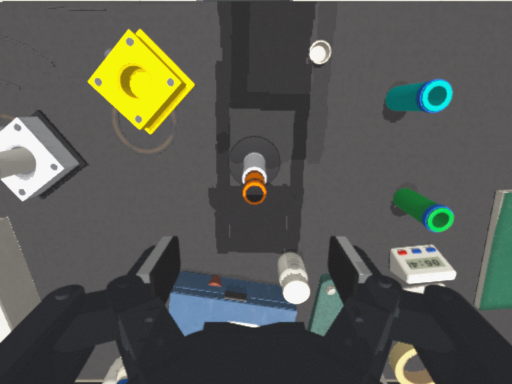

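The probe is at (255,187) in the wrist view, centred at (518.1, 33.2). I'll descend onto its handle.

Request:
jog_arm([
  [[-2.6,-1.1,10],[0,0,0]],
  [[-2.6,-1.1,35],[0,0,0]],
  [[-2.6,-1.1,65],[0,0,0]],
  [[-2.6,-1.1,95],[0,0,0]],
  [[-2.6,-1.1,120],[0,0,0]],
  [[-2.6,-1.1,137],[0,0,0]],
  [[-2.6,-1.1,144],[0,0,0]],
  [[-2.6,-1.1,145],[0,0,0]],
  [[-2.6,-1.1,145],[0,0,0]],
  [[-2.6,-1.1,145],[0,0,0]],
])

```text
time: 14.75
tool_pos: [519.0, 33.6, 110.6]
tcp_rot: [-180.0, 0.1, -180.0]
ft_force: [0.5, -0.2, -0.5]
finger_gap: 79.7
grip_force: 0.0
```

Request:
jog_arm([
  [[0,0,0],[0,0,0]],
  [[0,0,0],[0,0,0]],
  [[0,0,0],[0,0,0]],
  [[0,0,0],[0,0,0]],
  [[0,0,0],[0,0,0]],
  [[0,0,0],[0,0,0]],
  [[0,0,0],[0,0,0]],
  [[0,0,0],[0,0,0]],
  [[0,0,0],[0,0,0]],
  [[0,0,0],[0,0,0]],
], grip=12, force=35)

```text
time: 15.75
tool_pos: [518.2, 33.6, 109.5]
tcp_rot: [-180.0, 0.0, -180.0]
ft_force: [-1.2, 0.1, 5.3]
finger_gap: 21.1
grip_force: 34.3
```

Request:
jog_arm([
  [[0,0,-5],[0,0,0]],
  [[0,0,-15],[0,0,0]],
  [[0,0,-30],[0,0,0]],
  [[0,0,-50],[0,0,0]],
  [[0,0,-70],[0,0,0]],
  [[0,0,-95],[0,0,0]],
  [[0,0,-120],[0,0,0]],
  [[0,0,-138],[0,0,0]],
  [[0,0,-148],[0,0,0]],
  [[0,0,-150],[0,0,0]],
])

```text
time: 16.75
tool_pos: [518.8, 33.6, 261.5]
tcp_rot: [-180.0, 0.2, -180.0]
ft_force: [0.6, 0.4, -1.1]
finger_gap: 21.3
grip_force: 34.2
```

Request:
jog_arm([
  [[0,-10,0],[0,0,0]],
  [[1,-30,0],[0,0,0]],
  [[2,-60,0],[0,0,0]],
  [[4,-95,0],[0,0,0]],
  [[6,-130,0],[0,0,0]],
  [[8,-165,0],[0,0,0]],
  [[10,-200,0],[0,0,0]],
  [[10,-235,0],[0,0,0]],
  [[10,-265,0],[0,0,0]],
  [[10,-288,0],[0,0,0]],
])

```text
time: 17.75
tool_pos: [506.6, -256.6, 257.4]
tcp_rot: [179.9, -0.2, 179.9]
ft_force: [0.2, 1.6, -1.0]
finger_gap: 21.3
grip_force: 34.3
```

Request:
jog_arm([
  [[0,-14,0],[0,0,0]],
  [[0,-20,0],[0,0,0]],
  [[0,-20.8,0],[0,0,0]],
  [[0,-20.8,0],[0,0,0]],
  [[0,-20.8,0],[0,0,0]],
  [[0,-20.8,0],[0,0,0]],
  [[0,-20.8,0],[0,0,0]],
  [[0,-20.8,0],[0,0,0]],
])

```text
time: 18.55
tool_pos: [508.2, -274.8, 259.4]
tcp_rot: [-180.0, 0.0, -180.0]
ft_force: [1.0, -0.6, -0.8]
finger_gap: 21.5
grip_force: 34.3
```

```bash
python3 - <<'E'
from h import *
im,d,p,T=grab('wrist'); w=pts(d,p,T); s=r.sense(); print(s['time'],s['tool_pos'],s['tcp_rot'],s['ft_force'],s['finger_gap'])
cv2.imwrite('pics/w6.png',im); np.savez('w6.npz',im=im,w=w)
q=rim(w,508.1,-275.4,96,104,22);print('mouth',len(q),np.median(q[:,2]),(q.min(0)+q.max(0))/2,np.ptp(q,axis=0),circ(q))
x,y,z=s['tool_pos']
for a in range(155,255,15):
    print(a,cyl(w,x,y,a,a+15,12,4))
q=rim(w,x,y,140,255,8);print('tipz',q[:,2].min(),np.percentile(q[:,2],2))
E
```

```text
18.6 [ 508.10260152 -274.93754216  259.38269812] [-1.79995233e+02  5.90249306e-03 -1.79979766e+02] [-0.23104216  0.00999095 -1.02195465] 20.96782133612479
mouth 413 99.02672705684017 [ 507.78786478 -275.66988289   98.79435894] [32.02495853 32.07906066  5.55797053] (508.0, -275.6, 16.8)
155 (26, array([ 508.04, -275.79]), np.float64(0.13))
170 (43, array([ 508.  , -275.81]), np.float64(0.12))
185 (57, array([ 508.  , -275.91]), np.float64(0.15))
200 (64, array([ 507.92, -275.88]), np.float64(0.13))
215 (89, array([ 507.96, -275.9 ]), np.float64(0.16))
230 (19, array([ 508.01, -275.86]), np.float64(0.15))
245 (208, array([ 500.51, -275.71]), np.float64(2.11))
tipz 161.96090513227293 164.18081314751632
```

View pics/w6.png

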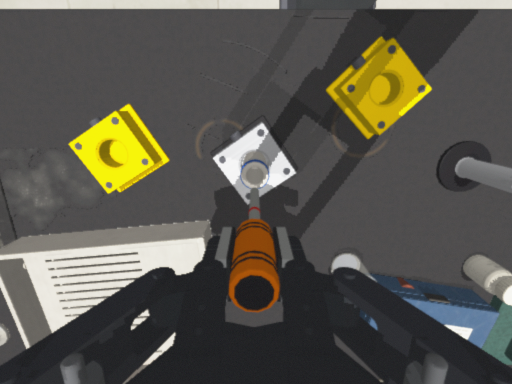

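Stem and mouth agree to 0.3 mm: the stem ends at (255,195), its red mark is at (254,212), and the mouth is at (256,175). I'll measure the mark's height before lowering.

```bash
python3 - <<'E'
from h import *
a=np.load('w6.npz'); im,w=a['im'].astype(int),a['w']
B,G,Rr=im[...,0],im[...,1],im[...,2]
m=(Rr>G*1.6+15)&(Rr>B*1.6+15)&(np.hypot(w[...,0]-508,w[...,1]+275.9)<5.5)&(w[...,2]<232)
v,u=np.nonzero(m); print(m.sum(),u.mean(),v.mean(),v.min(),v.max(),np.percentile(w[m][:,2],[0,25,50,75,100]))
for v in range(184,222): print(v,im[v,254].tolist(),w[v,254].round(1).tolist())
E
```

```text
22 254.0 208.3181818181818 207 211 [211.6077756  212.96047758 214.42921757 215.30213223 216.31574591]
184 [142, 148, 151] [518.5, -275.7, 98.0]
185 [166, 175, 179] [519.2, -275.7, 99.6]
186 [176, 185, 191] [520.7, -275.7, 98.6]
187 [149, 156, 158] [521.7, -275.7, 99.4]
188 [102, 106, 106] [503.8, -275.7, 164.3]
189 [93, 98, 96] [504.5, -275.7, 165.0]
190 [94, 99, 96] [504.5, -275.7, 168.3]
191 [94, 98, 96] [504.0, -275.7, 172.8]
192 [94, 97, 97] [504.2, -275.7, 175.3]
193 [94, 97, 96] [503.7, -275.7, 179.5]
194 [94, 97, 96] [504.2, -275.7, 180.9]
195 [94, 98, 96] [504.0, -275.7, 184.2]
196 [95, 96, 96] [504.0, -275.7, 186.8]
197 [94, 97, 97] [503.9, -275.7, 189.7]
198 [95, 98, 96] [504.0, -275.7, 192.0]
199 [94, 98, 97] [504.3, -275.7, 193.6]
200 [96, 97, 97] [504.4, -275.7, 196.0]
201 [94, 97, 95] [503.8, -275.7, 200.1]
202 [94, 98, 96] [504.0, -275.7, 201.9]
203 [94, 97, 97] [504.0, -275.7, 204.1]
204 [95, 98, 98] [504.1, -275.7, 206.0]
205 [91, 94, 97] [504.0, -275.7, 208.7]
206 [72, 76, 108] [503.9, -275.7, 211.0]
207 [35, 38, 126] [503.9, -275.7, 213.0]
208 [50, 53, 126] [504.1, -275.7, 214.7]
209 [83, 86, 107] [504.3, -275.7, 216.4]
210 [94, 97, 97] [504.3, -275.7, 218.2]
211 [94, 97, 96] [504.1, -275.7, 220.8]
212 [95, 98, 96] [504.2, -275.7, 222.5]
213 [95, 98, 97] [504.0, -275.7, 224.8]
214 [95, 99, 98] [504.1, -275.8, 226.4]
215 [95, 98, 97] [504.2, -275.8, 228.0]
216 [96, 99, 99] [503.8, -275.8, 230.6]
217 [93, 97, 98] [504.1, -275.8, 231.9]
218 [81, 91, 113] [503.8, -275.8, 234.3]
219 [24, 74, 140] [497.3, -275.8, 251.3]
220 [10, 71, 141] [497.0, -275.8, 253.6]
221 [10, 63, 124] [497.2, -275.8, 254.6]
```

Request:
jog_arm([
  [[0,0,8],[0,0,0]],
  [[0,0,22],[0,0,0]],
  [[0,0,36],[0,0,0]],
  [[0,0,44],[0,0,0]],
  [[0,0,48],[0,0,0]],
  [[0,0,48],[0,0,0]],
  [[0,0,48],[0,0,0]],
  [[0,0,48],[0,0,0]],
])

```text
time: 19.4
tool_pos: [508.4, -275.4, 212.1]
tcp_rot: [-180.0, 0.1, 180.0]
ft_force: [0.1, -0.7, -1.0]
finger_gap: 20.9
grip_force: 34.3
```

Request:
jog_arm([
  [[0,0,0],[0,0,0]],
  [[0,0,0],[0,0,0]],
  [[0,0,0],[0,0,0]],
  [[0,0,0],[0,0,0]],
  [[0,0,0],[0,0,0]],
])

```text
time: 19.9
tool_pos: [508.0, -275.2, 211.3]
tcp_rot: [-180.0, 0.0, -180.0]
ft_force: [0.3, 0.3, -0.6]
finger_gap: 21.1
grip_force: 34.3
```

```bash
cat > m.py <<'E'
from h import *
im,d,p,T=grab('wrist'); w=pts(d,p,T); s=r.sense(); print(s['time'],s['tool_pos'],s['tcp_rot'],s['ft_force'])
cv2.imwrite('pics/w%.2f.png'%s['time'],im)
q=rim(w,508.1,-275.4,96,101.5,22); q=q[np.hypot(q[:,0]-508,q[:,1]+275.7)>9]
print('mouth',len(q),np.median(q[:,2]),(q.min(0)+q.max(0))/2,np.ptp(q,axis=0))
z=s['tool_pos'][2]
for a in range(int(z)-95,int(z)-20,15): 
    if a>101: print(a,cyl(w,508,-275.7,a,a+15,8,4))
c=int(round(p['cx']))
I=im.astype(int); wt=np.clip(I[...,2]-I[...,1]-6,0,None)*((np.hypot(w[...,0]-508,w[...,1]+275.7)<6)&(w[...,2]<z-30)&(w[...,2]>95))
if wt.sum(): print('mark',wt.sum(),(w[wt>0]*wt[wt>0][:,None]).sum(0)/wt.sum())
# bore edge: inner wall/outer circle from image-independent fit of annulus
h,_,_=np.histogram2d(q[:,0]-508,q[:,1]+275.7,bins=4)
E
python3 m.py
```

```text
19.95 [ 508.04755296 -275.15986833  211.30660938] [1.79998877e+02 1.49512577e-03 1.79999725e+02] [-0.82811174 -0.02674784 -1.24984128]
mouth 517 99.05920531017159 [ 507.59857572 -275.52462455   98.52606902] [32.71540499 32.25502603  4.97158869]
116 (44, array([ 507.8 , -276.19]), np.float64(0.12))
131 (50, array([ 507.84, -276.2 ]), np.float64(0.15))
146 (63, array([ 507.86, -276.24]), np.float64(0.13))
161 (77, array([ 507.73, -276.26]), np.float64(0.15))
176 (53, array([ 507.86, -276.24]), np.float64(0.16))
mark 1858 [ 504.44015943 -275.9239669   166.20014856]
```

Request:
jog_arm([
  [[0,0.5,0],[0,0,0]],
  [[0,0.5,4],[0,0,0]],
  [[0,0.5,11],[0,0,0]],
  [[0,0.5,20],[0,0,0]],
  [[0,0.5,30],[0,0,0]],
  [[0,0.5,40],[0,0,0]],
  [[0,0.5,48],[0,0,0]],
  [[0,0.5,54],[0,0,0]],
  [[0,0.5,57],[0,0,0]],
  [[0,0.5,58],[0,0,0]],
])

```text
time: 20.95
tool_pos: [507.9, -274.6, 152.9]
tcp_rot: [180.0, -0.0, 180.0]
ft_force: [-0.5, -0.4, 0.3]
finger_gap: 20.9
grip_force: 34.3
```

Request:
jog_arm([
  [[0,0,0],[0,0,0]],
  [[0,0,0],[0,0,0]],
  [[0,0,0],[0,0,0]],
  [[0,0,0],[0,0,0]],
  [[0,0,0],[0,0,0]],
])

```text
time: 21.45
tool_pos: [508.1, -274.7, 153.5]
tcp_rot: [-180.0, 0.0, 180.0]
ft_force: [0.5, 0.9, -1.2]
finger_gap: 21.1
grip_force: 34.3
```

```bash
python3 m.py
```

```text
21.5 [ 508.08646489 -274.71529619  153.42436329] [-1.79991536e+02  8.99122770e-03 -1.79999738e+02] [-0.51287204  0.09169324 -0.97450196]
mouth 764 98.99783042934692 [ 506.23200206 -275.27463021   98.71410815] [30.32368015 33.2873217   5.40502426]
103 (77, array([ 507.79, -275.84]), np.float64(0.18))
118 (54, array([ 507.94, -275.91]), np.float64(0.15))
mark 1945 [ 504.46429585 -275.58382583  108.58101589]
```

Request:
jog_arm([
  [[0,0.3,2],[0,0,0]],
  [[0,0.3,5],[0,0,0]],
  [[0,0.3,7.5],[0,0,0]],
  [[0,0.3,9],[0,0,0]],
  [[0,0.3,9.2],[0,0,0]],
  [[0,0.3,9.2],[0,0,0]],
  [[0,0.3,9.2],[0,0,0]],
  [[0,0.3,9.2],[0,0,0]],
  [[0,0.3,9.2],[0,0,0]],
  [[0,0.3,9.2],[0,0,0]],
])

```text
time: 22.5
tool_pos: [508.1, -274.4, 144.2]
tcp_rot: [-180.0, 0.0, -180.0]
ft_force: [-0.3, -0.0, -1.0]
finger_gap: 21.0
grip_force: 34.3
```

```bash
python3 m.py; python3 - <<'E'
import cv2,glob
f=sorted(glob.glob('pics/w2[0-9].*.png'))[-1]; im=cv2.imread(f); print(f)
cv2.imwrite('pics/fin.png',cv2.resize(im[120:270,170:340],(680,600),interpolation=2))
E
```

```text
22.55 [ 508.09879327 -274.39247632  144.17710274] [-1.79996601e+02  7.99384387e-03 -1.79998163e+02] [ 0.34227975  0.05344673 -0.7807669 ]
mouth 758 99.01554239305703 [ 505.36752201 -275.33289037   98.50107876] [28.50981279 32.71294826  4.98142582]
109 (53, array([ 507.8 , -275.49]), np.float64(0.17))
mark 1827 [ 504.32653217 -275.30535965   99.56108289]
pics/w22.55.png
```

View pics/fin.png

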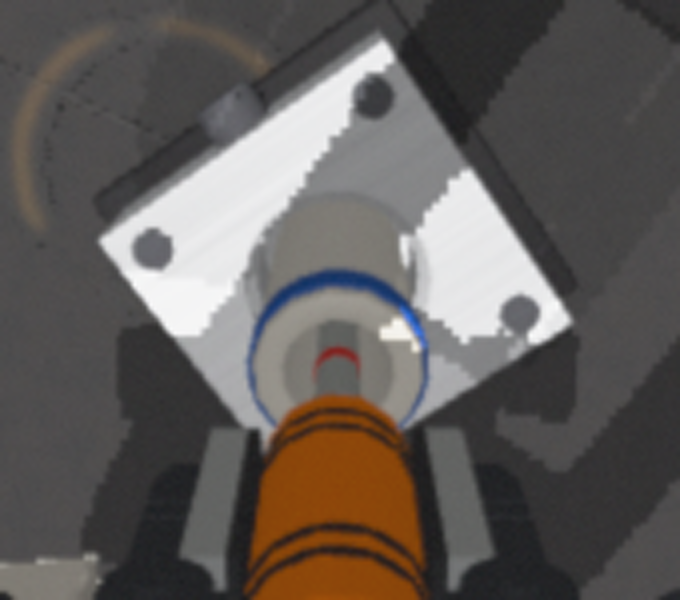

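The final view shows the red mark at the mouth level (338,365), the stem centred in the bore, and the tube seated. Handing in.

```bash
python3 -c "
from bench import r
print(r.hand_in())"
```

```text
the job is handed in; nothing more can be done
None
```

The job is handed in: the white tube is seated at the bottom of the aluminium block's socket, and the probe is still held upright and centred in its bore, with the red mark within about 0.5 mm of the mouth, at 22.5 s of the 67 s allowed.

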